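# Tip the washed drip grid down into its tray and push the tray home

## Task

The coffee machine's washed drip grid has been stood on edge in its drip tray to drain, leaning against a small tin. Using only the fingertips, push the grid's upper edge away from the tin so that it tips over and lies flat in the tray, seated below the rim all round, then push the tray straight into the machine until it stops. Push and press lightly; do not pinch or lift the grid or the tray, and leave the tin and all the other things where they stand.

Things in the scene. Friction and masses are not known exactly. Their poses are not given: they have to be found in the camera images.
- tray_home (a point): Where the tray's origin is when the tray is home against its stop: a point on the worktop inside the bay of a slim white capsule coffee machine (fixed, 120 mm wide, 295 mm tall); x points straight into the machine. The machine's column stands behind x=58 mm and roofs the bay 30 mm up, so only a tray whose grid lies flat goes in; its head, 167 mm up and more, overhangs forward to x=-17 mm.
- bay_mouth (a point): Middle of the mouth of the machine's bay, 12 mm above the worktop, axes as tray_home and 62 mm ahead of it. The bay is 91 mm wide between two grey feet 15 mm wide and 20 mm high, flared at the mouth.
- drip_tray: Loose black drip tray, 197 mm long (its x), 87 mm wide (y), 24 mm high, 0.3 kg, drawn 100 to 135 mm out of the bay, its back end in the bay's mouth. Origin under its middle; +x to the machine, -x to its pull lip, +y away from the tin. An inner ledge 12 mm up carries the grid; above it the long walls flare from 75 to 82 mm apart; an edge caught there drops in if pressed and nudged inward.
- tray_lip (a point): Middle of the front face of the tray's pull lip (46 mm wide, 12 to 22 mm above the worktop, 9 mm ahead of the front wall): push here along the tray's +x. About 4 N moves the tray.
- drip_grid: Loose slotted steel drip grid, 182 (its y) x 68 (x) x 8 mm (z), 0.2 kg. Origin in the middle of its underside; lying in the tray, its z points up and the origin is 12 mm, its upper face 20 mm above the worktop. At the start it stands on a long edge on the tray's -y ledge, upper face to the tin, its top leaning 12 degrees to -y. About 1 N at the top tips it; past upright it falls by itself.
- grid_top_edge (a point): Middle of the grid's long edge that is uppermost at the start (78 mm above the worktop), on its upper face.
- grid_foot_edge (a point): Middle of the grid's other long edge, on which it stands at the start, against the tray's -y wall.
- tin: Small food tin, 58 mm in diameter, 72 mm high, loose, beside the middle of the tray on its -y side; its rim carries the leaning grid near the grid's middle. The grid's face is free for a finger from 40 mm ahead of the grid's middle (towards the pull lip) to its front end. Origin under its middle. Must stay where it is.
- mug: Grey mug standing upside down, 79 mm in diameter, 102 mm high, handle on its -y side; bystander beside the machine on the right. Origin under its middle.
- salt_shaker: Salt shaker, 44 mm in diameter, 90 mm high; bystander beside the machine on the left. Origin under its middle.
- mandarin: Mandarin, 54 mm in diameter; bystander at the left front. Origin under its middle.
- scrub_brush: Small white scrubbing brush with a handle, 30x85x55 mm; bystander at the left front. Origin under its middle.

How it is judged:
By the outcome, as a careful person would: the job done as asked, in the order asked, and still so for the second after the job is handed in, with the robot touching nothing.
It also fails if it takes over 56 s, if anything falls off the work surface, if the arm or the gripper's body presses on something with over 40 N, if the wrist force passes 120 N, or if a joint passes its speed limit or range.

## Robot

A 7-joint arm with a two-finger parallel gripper is mounted at the origin on a cart in front of the work surface, level with it; the furniture and walls round the work are solid. World frame = base frame: x ahead of the robot, y to its left, z up, the work surface at z = 0. Lengths are in mm, angles in rad, forces in N, time in s.
With the tool pointing down it reaches from about 350 to 900 mm from the base axis. Payload 7.2 kg.
Tool frame: the origin (TCP) lies between the finger pads; the fingertips stand 19 mm ahead of it and the grasp point (between the pads) is the TCP (robot.tcp_to_tips is the distance from the TCP to the fingertips, in mm); z points along the fingers, y is the line along which they close (so a half turn about z gives the same grasp; the last joint's range is limited). The gripper opens to 88 mm and grips with 3 to 60 N. Pads are 20 mm wide; open, the fingers measure 115 mm over their backs; the gripper's body (75 mm by 178 mm) begins 61 mm behind the grasp point.
Start: joints at [1.232, 0.411, -0.013, 1.596, 0.006, 1.134, -0.082], TCP at [167.177, -602.229, 241.653] pointing down, gripper open.
Joint ranges: [-2.95, 2.95], [-0.29, 1.99], [-1.47, 1.44], [0.14, 2.54], [-1.03, 4.17], [0.13, 1.85], [-2.86, 2.86]. Speed limits (rad/s): [2.39, 2.39, 3.01, 3.01, 3.14, 3.14, 3.14].

## Interface

Orientations are given as a rotation vector (axis times angle).
In Python, from cell import robot, cams gives the robot as it stands.
- The arm moves only by the tool arm_command, never from a script. Its argument "series" is one flat list of numbers, 5 for each row, row after row: the opening, from -1 (shut) to 1 (fully open), then the shift along the tool's x, y, z in m, then the turn about the tool's z in rad. A call has 1 to 10 rows; each row shifts and turns the commanded pose from where the row before left it, along the tool's axes as they then stand; what a row does not reach is not made up. A row lasts 1/12 s, in which the tool goes at most 41.7 mm and 7.16 degrees, less where a joint would pass 70% of its speed; a pose out of reach is approached as far as the arm can. A call with a gripper value outside its range is refused whole. The fingers move at their own pace and stop on an object; the grip force is fixed at half the most. Time passes only in rows, so rows that do not move let the fingers close. It gives the time, the measured TCP pose, the force, the opening and the grip force at its end, in the units of the state.
- robot.observe(): the state, without advancing time (a new reading comes with each control period).
- cams.camera(name): name is "side" or "top" or "wrist"; returns (picture, depth): 384x512x3 uint8, blue, green, red; 384x512 float32, mm along the optical axis (not along the pixel's ray), 0 where there is no reading.
- cams.calibration(name): a dict with "vertical_fov" (degrees; the focal length in pixels is half the picture's height over the tangent of half this angle, whatever the lens; pixels are square), "cx", "cy" (the principal point, pixels), "rvec" (rotation vector, rad) and "tvec" (3), from world to camera coordinates, as OpenCV has them; the wrist camera has in their place "T_tool_cam" (4x4, takes a point from camera to tool coordinates, whose origin is the TCP and whose axes are the flange's). Camera axes: x right, y down, z forward; pixel columns grow to the right and rows downward; lengths in mm; the calibration is good to about 2 mm. A picture is of the moment at which its call begins: read the wrist's pose just before it. calibration takes no time and is no camera call.
- robot.finish_job(): hands the job in; it is judged then, once.
The state is a dict: "clock": time; "q": joint angles; "joint_vel": joint speeds; "joint_torque": joint torques, N m; "position": TCP position; "orientation": TCP orientation; "ft_force": force on the tool from outside, world axes, zero at the start; "torque": the same for the moment, N m; "finger_gap": finger opening in mm; "grip_force": force on a finger pad.
Only numpy, scipy, OpenCV 4.12 (cv2) and the standard library are available. Lean on these libraries where they do the work, as an engineer would, in place of code of your own. Each camera call takes 0.05 s, during which the arm holds its last target. There are 200 camera calls.

## Working session

There is one attempt and no reset: what is moved stays moved. The work goes in short steps, Python scripts to look and compute and a tool call to move; the robot and the scene stay as the last step left them, time stands still between calls to the robot, and variables do not carry over. Pictures are saved under pics/ and viewed, at most 10 in all, crops included, and the job is handed in when it is done.

Besides the shell and the picture viewer there is one more tool, called after "Call:" as name(argument=value, ...), one argument or row to a line, values as JSON. arm_command: Moves the arm, as the interface text tells. Its arguments: {"type":"object","properties":{"series":{"type":"array"}},"required":["series"]}

```bash
mkdir -p pics; ls; cat > h.py <<'E'
import numpy as np, cv2
from cell import robot, cams
from scipy.spatial.transform import Rotation as R
def snap(n):
    o=robot.observe(); im,d=cams.camera(n); c=cams.calibration(n)
    f=im.shape[0]/2/np.tan(np.radians(c["vertical_fov"])/2)
    if n=="wrist":
        T=np.eye(4);T[:3,:3]=R.from_rotvec(o["orientation"]).as_matrix();T[:3,3]=o["position"]
        T=T@np.array(c["T_tool_cam"])
    else:
        W=np.eye(4);W[:3,:3]=R.from_rotvec(np.ravel(c["rvec"])).as_matrix();W[:3,3]=np.ravel(c["tvec"]);T=np.linalg.inv(W)
    v,u=np.mgrid[:im.shape[0],:im.shape[1]]
    P=np.stack([(u-c["cx"])/f*d,(v-c["cy"])/f*d,d],-1)@T[:3,:3].T+T[:3,3]
    P[d==0]=np.nan
    return im,P
E
python3 - <<'E'
from h import *
print(robot.observe())
for n in ("top","side"):
    im,P=snap(n); cv2.imwrite(f"pics/{n}0.png",im); np.save(f"{n}0.npy",P)
    print(cams.calibration(n))
E
```

```text
pics
{'clock': 0.0, 'q': array([ 1.23181032,  0.41190271, -0.01271644,  1.59700422,  0.00561295,
        1.13427566, -0.08216088]), 'joint_vel': array([-0.00070674,  0.00113271, -0.00136458, -0.00025933, -0.00101741,
        0.0007581 ,  0.00191433]), 'joint_torque': array([-2.71904628e-05, -5.87952483e+01,  6.41896594e-01, -2.91071999e+01,
       -5.37832640e-02,  1.83368206e-02,  1.50777614e-04]), 'position': array([ 167.02202201, -601.80271136,  240.82357097]), 'orientation': array([-3.11132100e+00, -4.23959937e-01,  5.14443984e-04]), 'ft_force': array([ 0.68035021,  0.33499722, -0.11830738]), 'torque': array([-0.00717438, -0.03108584, -0.04949328]), 'grip_force': 0.0, 'finger_gap': 87.96855667808177}
{'vertical_fov': 42.80191899972408, 'cx': 253.75093349986463, 'cy': 202.51735102362449, 'rvec': array([ 2.18831675, -2.16307476,  0.13195633]), 'tvec': array([ -53.92569883,  569.79435395, 1247.96439874])}
{'vertical_fov': 51.483212528896345, 'cx': 257.76900039235244, 'cy': 192.97979839548532, 'rvec': array([ 0.38890914, -2.53563084,  1.52625621]), 'tvec': array([534.62993759, 183.79702102, 861.57765689])}
```

View pics/top0.png

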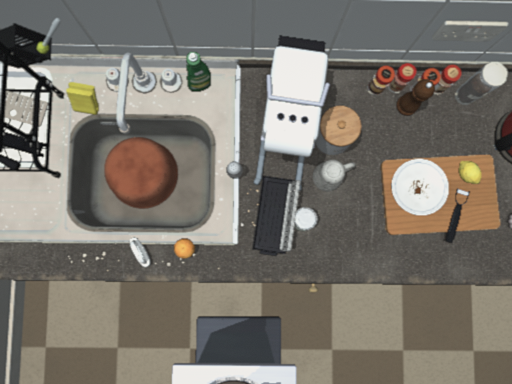

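View pics/side0.png

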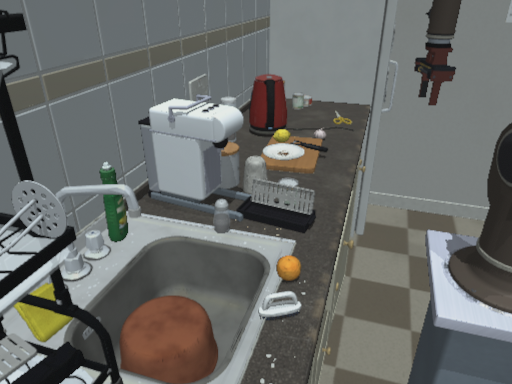

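The top view shows the machine's head at about (295,100), with its feet running down to (265,180). The black tray spans (283,178) to (262,250), the leaning grid is a light strip at (291,212), the tin is at (306,218) and the mug at (330,172). The side view agrees.

```bash
python3 - <<'E'
import numpy as np,cv2
P=np.load("top0.npy"); im=cv2.imread("pics/top0.png")
for n,(u,v) in dict(head=(295,100),trayfront=(266,246),trayfloor=(268,215),grid1=(297,185),gridm=(292,212),grid2=(288,245),tin=(306,218),mug=(331,173),table=(350,260),footL=(261,170)).items(): print(n,P[v,u].round(1))
m=(P[...,0]>300)&(P[...,0]<620)&(P[...,1]<0)&(P[...,1]>-220)
c=cv2.resize(im[165:265,235:345],None,fx=6,fy=6,interpolation=cv2.INTER_CUBIC)[:600]; cv2.imwrite("pics/topcrop.png",c)
# tin top
t=np.abs(P[...,2]-72)<6
uu=np.mgrid[:384,:512][1]; vv=np.mgrid[:384,:512][0]
k=t&(abs(uu-306)<14)&(abs(vv-218)<14)&(uu>296); print("tin",np.nanmean(P[k],0),k.sum(), np.nanmin(P[k],0),np.nanmax(P[k],0))
# grid top
k=(P[...,2]>70)&(P[...,2]<86)&(uu>278)&(uu<302)&(vv>170)&(vv<255); 
q=P[k&~((abs(uu-306)<11)&(abs(vv-218)<11))]; print(len(q)); print(q[::8].round(0).tolist())
E
```

```text
head [ 760.8 -127.6  297.7]
trayfront [458.1 -81.2   7.1]
trayfloor [540.5 -86.1   0.7]
grid1 [ 611.3 -155.3   77.3]
gridm [ 542.3 -142.4   82.1]
grid2 [ 459.9 -132.6   82.3]
tin [ 528.5 -178.7   71.7]
mug [ 639.6 -237.9   98.1]
table [ 423.8 -303.5    3.5]
footL [659.  -65.9  16.2]
tin [ 527.99623854 -178.14140785   70.30456085] 344 [ 500.61463696 -204.1753093    66.1189735 ] [ 556.01919244 -155.78545331   76.43206654]
239
[[624.0, -153.0, 78.0], [619.0, -155.0, 79.0], [615.0, -158.0, 72.0], [606.0, -155.0, 79.0], [601.0, -158.0, 79.0], [593.0, -150.0, 81.0], [589.0, -155.0, 76.0], [581.0, -150.0, 77.0], [575.0, -153.0, 80.0], [568.0, -150.0, 80.0], [563.0, -153.0, 81.0], [555.0, -145.0, 77.0], [550.0, -150.0, 83.0], [542.0, -142.0, 82.0], [537.0, -143.0, 81.0], [533.0, -145.0, 78.0], [527.0, -147.0, 82.0], [523.0, -146.0, 74.0], [518.0, -145.0, 78.0], [513.0, -146.0, 76.0], [505.0, -137.0, 82.0], [500.0, -140.0, 81.0], [492.0, -138.0, 79.0], [487.0, -138.0, 78.0], [482.0, -140.0, 78.0], [475.0, -138.0, 76.0], [470.0, -138.0, 75.0], [462.0, -133.0, 81.0], [458.0, -138.0, 81.0], [450.0, -130.0, 83.0]]
```

View pics/topcrop.png

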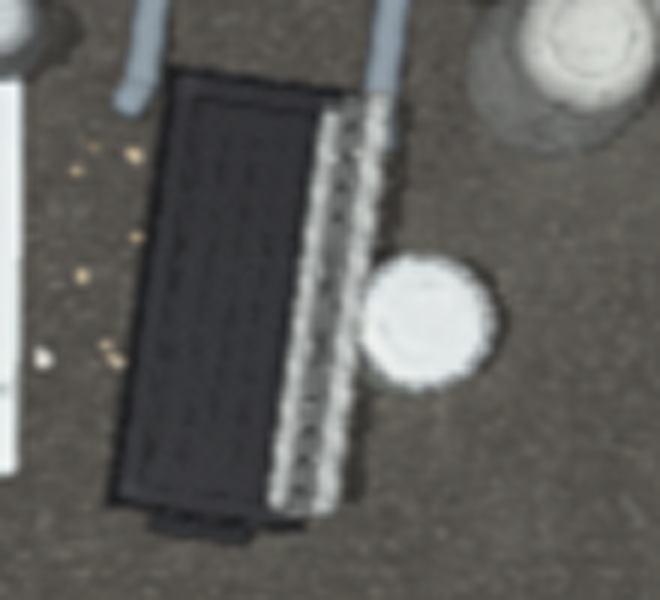

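```bash
cat >> h.py <<'E'
def ray(n,u,v,z):
    c=cams.calibration(n); f=192/np.tan(np.radians(c["vertical_fov"])/2)
    Rm=R.from_rotvec(np.ravel(c["rvec"])).as_matrix(); o=-Rm.T@np.ravel(c["tvec"])
    d=Rm.T@np.array([(u-c["cx"])/f,(v-c["cy"])/f,1]); return o+d*(z-o[2])/d[2]
E
python3 - <<'E'
from h import *
def p(n,a,b,z):
    w=ray("top",235+(a+.5)/6-.5,165+(b+.5)/6-.5,z); print(n,w.round(1)); return w
a=p("backL",172,70,24);b=p("frontL",112,503,24);d=a-b;print(np.arctan2(d[1],d[0]),np.hypot(*d[:2]))
p("lipL",150,528,22);p("lipR",250,543,22);p("lipmid",198,538,22)
a=p("footLm",118,110,20);p("footLinner",135,105,20);p("footR",400,90,20)
a=p("gF",300,510,76);b=p("gB",358,100,76);d=b-a;print(np.arctan2(d[1],d[0]),np.hypot(*d[:2]))
def q(u,v,z):
    w=ray("top",u,v,z);print(w.round(1));return w
P=np.load("top0.npy");uu=np.mgrid[:384,:512][1]; vv=np.mgrid[:384,:512][0]
k=(P[...,2]>70)&(P[...,2]<86)&(uu>278)&(uu<302)&(vv>170)&(vv<255)&(np.hypot(P[...,0]-528,P[...,1]+178)>36)
Q=P[k];l=cv2.fitLine(Q[:,:2].astype(np.float32),cv2.DIST_HUBER,0,.01,.01).ravel();print("line",l,np.arctan2(l[1],l[0]))
# feet: z 14..26 thin
for lo,hi in((-85,-50),(-190,-150)):
    k=(P[...,2]>12)&(P[...,2]<28)&(P[...,0]>650)&(P[...,0]<760)&(P[...,1]>lo)&(P[...,1]<hi)
    Q=P[k];print(len(Q)); 
    if len(Q)>5: l=cv2.fitLine(Q[:,:2].astype(np.float32),cv2.DIST_HUBER,0,.01,.01).ravel();print(l,np.arctan2(l[1],l[0]))
E
```

```text
backL [641.  -71.7  24. ]
frontL [451.2 -47.4  24. ]
-0.12749730369583792 191.34219989487522
lipL [440.6 -64.   22. ]
lipR [ 434.6 -107.4   22. ]
lipmid [436.5 -84.8  22. ]
footLm [623.5 -48.2  20. ]
footLinner [625.8 -55.7  20. ]
footR [ 634.1 -172.6   20. ]
gF [ 448.6 -124.7   76. ]
gB [ 621.  -148.5   76. ]
-0.13706291063848622 174.0053262992547
line [ 9.9103320e-01 -1.3361593e-01  5.3591498e+02 -1.4513538e+02] -0.13401672
162
[ 9.9509382e-01 -9.8935530e-02  6.9164246e+02 -6.4379471e+01] -0.099097654
98
[ 9.9128348e-01 -1.3174620e-01  6.7458783e+02 -1.6879799e+02] -0.13213032
```

Call:
arm_command(
  series=[-1, 0, 0, 0, 0.1, -1, 0, 0, 0, 0.1, -1, 0, 0, 0, 0.1, -1, 0, 0, 0, 0.1, -1, 0.012, -0.024, 0, 0, -1, 0.012, -0.024, 0, 0, -1, 0.012, -0.024, 0, 0, -1, 0.012, -0.024, 0, 0, -1, 0.012, -0.024, 0, 0, -1, 0.012, -0.024, 0, 0],
)

```text
clock: 0.93
position: [257.6, -467.3, 241.3]
orientation: [-3.135, 0.203, 0.001]
ft_force: [0.6, -0.3, -0.4]
finger_gap: 24.3
grip_force: 0.0
```

Call:
arm_command(
  series=[-1, 0.012, -0.024, 0, 0, -1, 0.012, -0.024, 0, 0, -1, 0.012, -0.024, 0, 0, -1, 0.012, -0.024, 0, 0, -1, 0.012, -0.024, 0, 0, -1, 0.012, -0.024, 0, 0, -1, 0.012, -0.024, 0, 0, -1, 0.012, -0.024, 0, 0, -1, 0, 0, 0, 0, -1, 0, 0, 0, 0],
)

```text
clock: 1.77
position: [377.6, -289.5, 241.5]
orientation: [-3.135, 0.198, 0.0]
ft_force: [0.3, -0.7, 0.0]
finger_gap: 0.2
grip_force: 0.0
```

Call:
arm_command(
  series=[-1, 0.012, -0.025, 0, 0, -1, 0.012, -0.025, 0, 0, -1, 0.012, -0.025, 0, 0, -1, 0.012, -0.025, 0, 0, -1, 0.012, -0.025, 0, 0, -1, 0, 0, 0, 0, -1, 0, 0, 0, 0],
)

```text
clock: 2.35
position: [452.8, -174.5, 241.4]
orientation: [3.135, -0.201, -0.001]
ft_force: [-0.9, -0.0, -0.2]
finger_gap: 0.7
grip_force: 0.0
```

```bash
python3 - <<'E'
from h import *
im,P=snap("wrist"); cv2.imwrite("pics/w0.png",im); np.save("w0.npy",P); print(cams.calibration("wrist")); print(robot.observe()["position"])
E
```

```text
{'vertical_fov': 61.6869737673647, 'cx': 256.0588385919917, 'cy': 189.34523359229968, 'T_tool_cam': array([[ 4.64013314e-04, -9.66512505e-01, -2.56619098e-01,
         7.05846377e+01],
       [ 9.99999852e-01,  3.75997919e-04,  3.92046251e-04,
        -1.35149646e+00],
       [-2.82429358e-04, -2.56619242e-01,  9.66512537e-01,
        -1.44578361e+02],
       [ 0.00000000e+00,  0.00000000e+00,  0.00000000e+00,
         1.00000000e+00]])}
[ 452.10937813 -175.59132813  241.32784884]
```

View pics/w0.png

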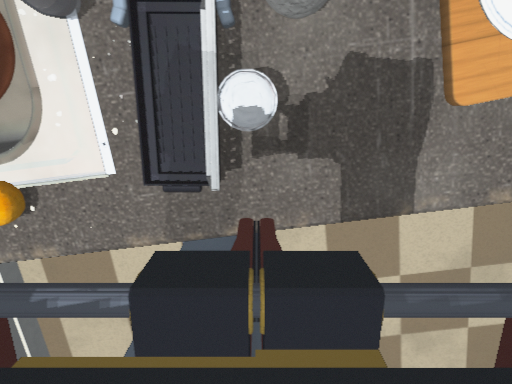

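The wrist view shows the tray rim's left edge from (130,0) to (147,185), the lip front at (182,190), and the grid top strip from (209,0) to (215,188). The tin rim circle is at (248,100), and the foot mouths are at (120,20) and (225,20).

```bash
python3 - <<'E'
from h import *
c=cams.calibration("wrist");T=np.eye(4);o=robot.observe()
T[:3,:3]=R.from_rotvec(o["orientation"]).as_matrix();T[:3,3]=o["position"];T=T@np.array(c["T_tool_cam"]);f=192/np.tan(np.radians(c["vertical_fov"])/2)
def q(n,u,v,z):
    d=T[:3,:3]@np.array([(u-c["cx"])/f,(v-c["cy"])/f,1]);w=T[:3,3]+d*(z-T[2,3])/d[2];print(n,w[:2].round(1));return w
def ang(a,b): d=b-a;print("  ang",np.arctan2(d[1],d[0]).round(4),np.hypot(*d[:2]).round(1))
b=q("trayBL",130,3,24);a=q("trayFL",144,184,24);ang(a,b)
q("lipL",164,190,22);q("lipR",201,190,22)
b=q("gB",210,3,77);a=q("gF",214,188,77);ang(a,b)
a=q("footL",119,22,20);b=q("footR",225,22,20);ang(b,a)
P=np.load("w0.npy")
for u,v in((215,100),(212,60),(214,150),(248,100),(180,100),(150,100),(139,100),(182,189),(215,180),(118,10),(228,10)):print(u,v,P[v,u].round(1))
E
python3 - <<'E'
import cv2
im=cv2.imread('pics/w0.png');cv2.imwrite('pics/w0c.png',cv2.resize(im[0:200,100:300],None,fx=3,fy=3,interpolation=cv2.INTER_CUBIC))
E
```

```text
trayBL [636.1 -70.2]
trayFL [449.9 -43.2]
  ang -0.144 188.1
lipL [439.4 -64.1]
lipR [ 433.8 -107.1]
gB [ 610.6 -155.1]
gF [ 447.5 -131.7]
  ang -0.1421 164.7
footL [621.6 -53.6]
footR [ 607.4 -162.3]
  ang 1.4416 109.6
215 100 [ 531.1 -145.4   80.4]
212 60 [ 565.5 -148.1   78.8]
214 150 [ 485.8 -137.    79.3]
248 100 [ 527.4 -175.2   70.6]
180 100 [538.1 -97.1   6.7]
150 100 [542.2 -65.1  12.5]
139 100 [543.1 -56.7  23.4]
182 189 [438.6 -84.3  22.9]
215 180 [ 456.8 -133.4   80.4]
118 10 [632.7 -54.2  21.5]
228 10 [ 618.6 -165.6   20.9]
```

View pics/w0c.png

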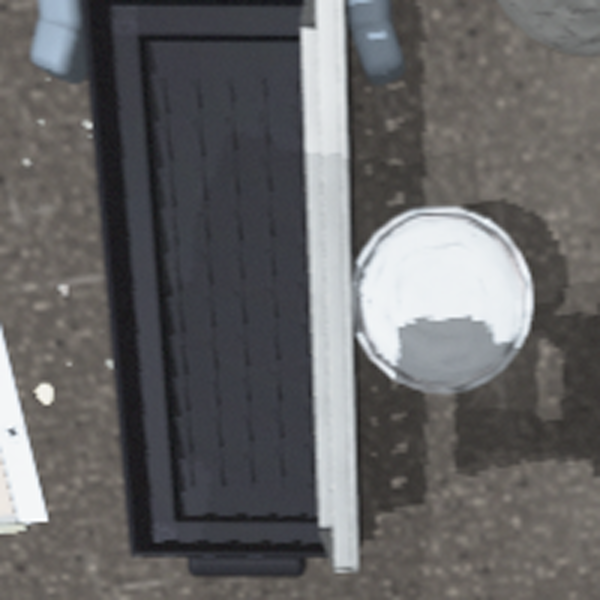

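Call:
arm_command(
  series=[-1, 0, 0, 0.027, 0, -1, 0, 0, 0.027, 0, -1, 0, 0, 0.027, 0, -1, 0, 0, 0.027, 0, -1, 0, 0, 0.027, 0, -1, 0, 0, 0.025, 0, -1, 0, -0.004, 0, 0, -1, 0, -0.004, 0, 0, -1, 0, 0, 0, 0],
)

```text
clock: 3.15
position: [454.1, -166.6, 82.7]
orientation: [3.135, -0.204, 0.001]
ft_force: [0.9, -0.0, 0.3]
finger_gap: 0.5
grip_force: 0.0
```

Call:
arm_command(
  series=[-1, 0, -0.002, 0, 0, -1, 0, -0.002, 0, 0, -1, 0, -0.002, 0, 0, -1, 0, -0.002, 0, 0, -1, 0, -0.002, 0, 0, -1, 0, -0.002, 0, 0, -1, 0, 0, 0, 0],
)

```text
clock: 3.73
position: [455.4, -154.1, 81.7]
orientation: [-3.135, 0.202, -0.0]
ft_force: [-0.2, -0.8, -0.4]
finger_gap: 0.5
grip_force: 0.0
```

Call:
arm_command(
  series=[-1, 0, -0.002, 0, 0, -1, 0, -0.002, 0, 0, -1, 0, -0.002, 0, 0, -1, 0, -0.002, 0, 0, -1, 0, -0.002, 0, 0, -1, 0, -0.002, 0, 0, -1, 0, 0, 0, 0],
)

```text
clock: 4.32
position: [456.9, -142.2, 81.6]
orientation: [-3.135, 0.202, 0.0]
ft_force: [-0.5, 0.0, -0.8]
finger_gap: 0.7
grip_force: 0.1
```

Call:
arm_command(
  series=[-1, 0, -0.002, 0, 0, -1, 0, -0.002, 0, 0, -1, 0, -0.002, 0, 0, -1, 0, -0.002, 0, 0, -1, 0, -0.002, 0, 0, -1, 0, 0, 0, 0],
)

```text
clock: 4.82
position: [458.2, -132.3, 81.7]
orientation: [-3.135, 0.202, -0.0]
ft_force: [0.5, 0.5, 0.4]
finger_gap: 0.5
grip_force: 0.0
```

```bash
python3 - <<'E'
from h import *
im,P=snap("wrist"); im2,_=snap("side")
cv2.imwrite("pics/w1.png",np.vstack([im[0:300],cv2.resize(im2[150:250,200:370],(512,300))]))
E
```

```text
(no output)
```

View pics/w1.png

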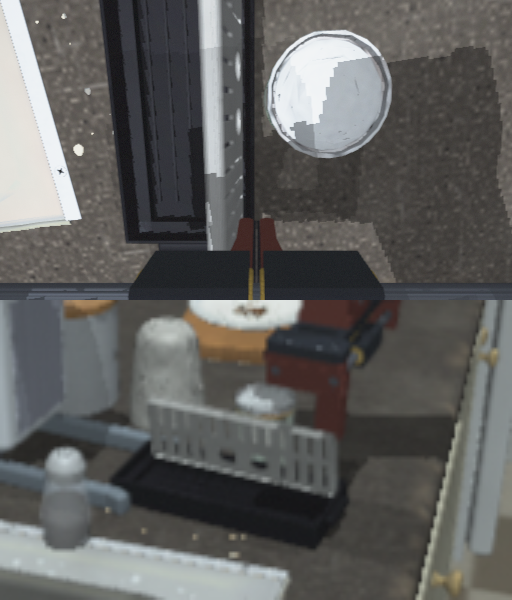

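The grid now stands clear of the tin, close to upright (wrist-view strip at column 212, tin at 328), so I'll keep pushing.

Call:
arm_command(
  series=[-1, 0, -0.002, 0, 0, -1, 0, -0.002, 0, 0, -1, 0, -0.002, 0, 0, -1, 0, -0.002, 0, 0, -1, 0, -0.002, 0, 0, -1, 0, -0.002, 0, 0, -1, 0, -0.002, 0, 0, -1, 0, 0, 0, 0],
)

```text
clock: 5.58
position: [460.0, -118.4, 81.7]
orientation: [-3.135, 0.202, -0.0]
ft_force: [-0.7, 0.1, 0.1]
finger_gap: 0.7
grip_force: 0.0
```

Call:
arm_command(
  series=[-1, 0, -0.002, 0, 0, -1, 0, -0.002, 0, 0, -1, 0, -0.002, 0, 0, -1, 0, -0.002, 0, 0, -1, 0, -0.002, 0, 0, -1, 0, 0, 0, 0, -1, 0, 0, 0, 0, -1, 0, 0, 0, 0],
)

```text
clock: 6.25
position: [461.2, -109.0, 81.6]
orientation: [3.135, -0.203, 0.0]
ft_force: [-0.1, 0.0, -0.4]
finger_gap: 0.7
grip_force: 0.0
```

```bash
python3 - <<'E'
from h import *
im,P=snap("wrist"); im2,_=snap("side"); np.save("w2.npy",P)
cv2.imwrite("pics/w2.png",np.vstack([im[0:300],cv2.resize(im2[150:250,200:370],(512,300))]))
E
```

```text
(no output)
```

View pics/w2.png

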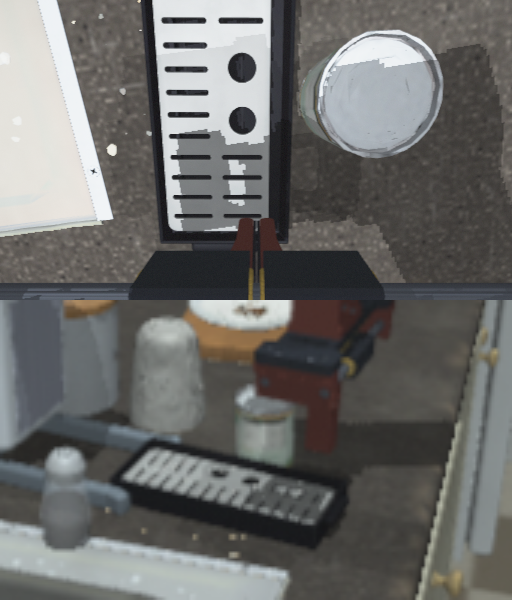

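The grid has fallen flat in the tray, its white face spanning columns 160–270. I'll check the depth to see whether it is seated at a level 20 mm, then back off upward.

```bash
python3 - <<'E'
from h import *
import glob
P=np.load("w2.npy");im=cv2.imread("pics/w2.png")[:300]
w=(im.min(2)>95)
u=np.mgrid[:300,:512][1];v=np.mgrid[:300,:512][0]
k=w&(u>150)&(u<280)&(v<235);Q=P[:300][k];Q=Q[np.isfinite(Q).all(1)&(abs(Q[:,2]-20)<12)]
a=-.135;c0=np.array([534.2,-98.8]);X=(Q[:,:2]-c0)@np.array([[np.cos(a),-np.sin(a)],[np.sin(a),np.cos(a)]])
A=np.c_[X,np.ones(len(X))];s=np.linalg.lstsq(A,Q[:,2],rcond=None)[0];print(len(Q),X.min(0),X.max(0),"slopes",s[:2],"z0",s[2])
for lo,hi in((-35,-25),(-25,0),(0,25),(25,36)):
    for xl,xh in((-95,-40),(-40,10),(10,80)):
        m=(X[:,1]>lo)&(X[:,1]<hi)&(X[:,0]>xl)&(X[:,0]<xh);print(lo,xl,m.sum(),np.median(Q[m,2]).round(1) if m.any() else None)
# rim heights
for v0 in(50,120,200):
    r=P[v0,140:300,:];print(v0,[(i+140,round(float(z),0)) for i,z in list(enumerate(r[:,2]))[::6]])
E
```

```text
20567 [-87.28540005 -26.65995097] [57.39620164 42.99327473] slopes [ 0.00032942 -0.00308375] z0 21.531002556626053
-35 -95 124 21.6
-35 -40 193 21.4
-35 10 215 21.4
-25 -95 1580 21.5
-25 -40 2460 21.5
-25 10 2804 21.6
0 -95 2022 21.5
0 -40 2749 21.6
0 10 3210 21.5
25 -95 845 21.5
25 -40 1068 21.5
25 10 1323 21.6
50 [(140, 2.0), (146, 26.0), (152, 23.0), (158, 22.0), (164, 21.0), (170, 20.0), (176, 22.0), (182, 22.0), (188, 22.0), (194, 21.0), (200, 22.0), (206, 21.0), (212, 23.0), (218, 21.0), (224, 21.0), (230, 21.0), (236, 22.0), (242, 22.0), (248, 22.0), (254, 22.0), (260, 21.0), (266, 22.0), (272, 14.0), (278, 14.0), (284, 16.0), (290, 26.0), (296, 2.0)]
120 [(140, 1.0), (146, nan), (152, 26.0), (158, 20.0), (164, 21.0), (170, 20.0), (176, 22.0), (182, 21.0), (188, 20.0), (194, 21.0), (200, 21.0), (206, 22.0), (212, 21.0), (218, 21.0), (224, 21.0), (230, 6.0), (236, 3.0), (242, nan), (248, 5.0), (254, 4.0), (260, 21.0), (266, 21.0), (272, 13.0), (278, 13.0), (284, 18.0), (290, 26.0), (296, 3.0)]
200 [(140, 2.0), (146, 1.0), (152, 1.0), (158, 24.0), (164, 22.0), (170, 21.0), (176, 22.0), (182, 23.0), (188, 22.0), (194, 22.0), (200, 22.0), (206, 22.0), (212, 22.0), (218, 22.0), (224, 21.0), (230, 22.0), (236, 21.0), (242, 21.0), (248, 21.0), (254, 22.0), (260, 22.0), (266, 22.0), (272, 14.0), (278, 13.0), (284, 23.0), (290, 2.0), (296, 3.0)]
```

Call:
arm_command(
  series=[-1, -0.01, 0, -0.02, 0, -1, -0.03, 0, -0.03, 0, -1, -0.03, 0, -0.03, 0, -1, -0.03, 0, -0.03, 0, -1, -0.02, 0, -0.02, 0, -1, 0, 0, 0, 0, -1, 0, 0, 0, 0],
)

```text
clock: 6.93
position: [344.2, -94.2, 211.1]
orientation: [3.133, -0.204, 0.006]
ft_force: [0.8, -0.1, 0.1]
finger_gap: 0.5
grip_force: 0.0
```

```bash
python3 - <<'E'
from h import *
im,P=snap("wrist"); im2,_=snap("side"); im3,P3=snap("top"); np.save("w3.npy",P)
cv2.imwrite("pics/w3full.png",im)
cv2.imwrite("pics/w3.png",np.vstack([im[0:300],cv2.resize(im2[185:245,230:332],(512,300),interpolation=cv2.INTER_CUBIC)]))
E
```

```text
(no output)
```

View pics/w3.png

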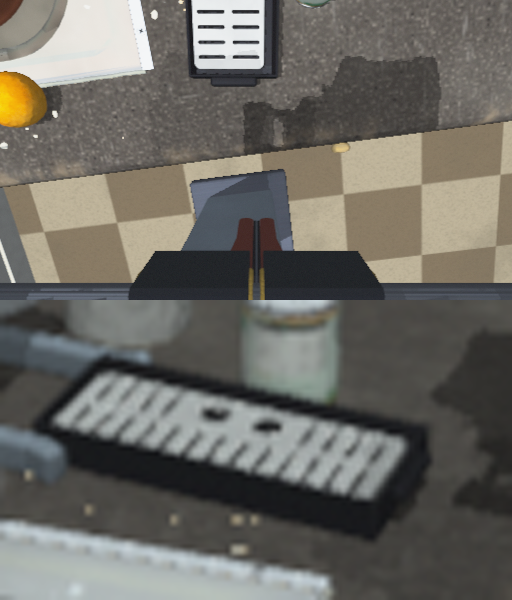

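```bash
python3 - <<'E'
from h import *
P=np.load("w3.npy")
c=cams.calibration("wrist");T=np.eye(4);o=robot.observe();print(o["position"],o["orientation"])
T[:3,:3]=R.from_rotvec(o["orientation"]).as_matrix();T[:3,3]=o["position"];T=T@np.array(c["T_tool_cam"]);f=192/np.tan(np.radians(c["vertical_fov"])/2)
for n,u,v,z in(("lipL",211,84,22),("lipR",256,84,22),("frontL",188,76,24),("frontR",277,76,24)):
    d=T[:3,:3]@np.array([(u-c["cx"])/f,(v-c["cy"])/f,1]);w=T[:3,3]+d*(z-T[2,3])/d[2];print(n,w[:2].round(1))
print([P[v,233].round(0).tolist() for v in (78,80,82,84,86)])
E
```

```text
[344.21451128 -93.76371993 209.22520354] [-3.13464795e+00  2.02632038e-01  1.39383396e-03]
lipL [438.7 -60.1]
lipR [ 433.  -103.9]
frontL [448.7 -39.4]
frontR [ 437.6 -125. ]
[[442.0, -83.0, 25.0], [440.0, -83.0, 24.0], [439.0, -83.0, 22.0], [437.0, -82.0, 22.0], [435.0, -82.0, 22.0]]
```

Call:
arm_command(
  series=[-1, 0.015, -0.006, 0.02, 0, -1, 0.015, -0.006, 0.02, 0, -1, 0.015, -0.006, 0.025, 0, -1, 0.014, -0.006, 0.025, 0, -1, 0, 0, 0.025, 0, -1, 0, 0, 0.025, 0, -1, 0, 0, 0.02, 0, -1, 0, 0, 0.015, 0, -1, 0, 0, 0.005, 0, -1, 0, 0, 0, 0],
)

```text
clock: 7.92
position: [404.2, -76.9, 27.8]
orientation: [-3.134, 0.202, 0.008]
ft_force: [-0.2, 0.2, 0.2]
finger_gap: 0.5
grip_force: 0.0
```

Call:
arm_command(
  series=[-1, 0.003, 0, 0, 0, -1, 0.003, 0, 0, 0, -1, 0.003, 0, 0, 0, -1, 0.003, 0, 0, 0, -1, 0.003, 0, 0, 0, -1, 0, 0, 0, 0],
)

```text
clock: 8.42
position: [421.5, -79.7, 30.6]
orientation: [3.135, -0.203, 0.003]
ft_force: [0.1, -0.1, 0.8]
finger_gap: 0.4
grip_force: 0.0
```

Call:
arm_command(
  series=[-1, 0.002, 0, 0, 0, -1, 0.002, 0, 0, 0, -1, 0.002, 0, 0, 0, -1, 0.002, 0, 0, 0, -1, 0.002, 0, 0, 0, -1, 0.002, 0, 0, 0, -1, 0.002, 0, 0, 0, -1, 0.002, 0, 0, 0, -1, 0.002, 0, 0, 0, -1, 0.002, 0, 0, 0],
)

```text
clock: 9.25
position: [437.1, -82.0, 29.5]
orientation: [3.134, -0.203, -0.009]
ft_force: [-8.3, 1.0, 7.2]
finger_gap: 0.3
grip_force: 4.1
```

Call:
arm_command(
  series=[-1, 0.003, 0, 0, 0, -1, 0.003, 0, 0, 0, -1, 0.003, 0, 0, 0, -1, 0.003, 0, 0, 0, -1, 0.003, 0, 0, 0, -1, 0.003, 0, 0, 0, -1, 0.003, 0, 0, 0, -1, 0.003, 0, 0, 0, -1, 0.003, 0, 0, 0, -1, 0.003, 0, 0, 0],
)

```text
clock: 10.08
position: [470.1, -85.9, 30.0]
orientation: [3.135, -0.203, -0.0]
ft_force: [-3.3, -0.2, -2.0]
finger_gap: 0.3
grip_force: 1.2
```

```bash
python3 - <<'E'
from h import *
im,P=snap("wrist"); im2,_=snap("side"); print(robot.observe()["ft_force"])
cv2.imwrite("pics/w4.png",np.vstack([im[0:300],cv2.resize(im2[150:250,200:370],(512,300),interpolation=cv2.INTER_CUBIC)]))
E
```

```text
[-0.3550521  -0.07573305  0.02973688]
```

View pics/w4.png

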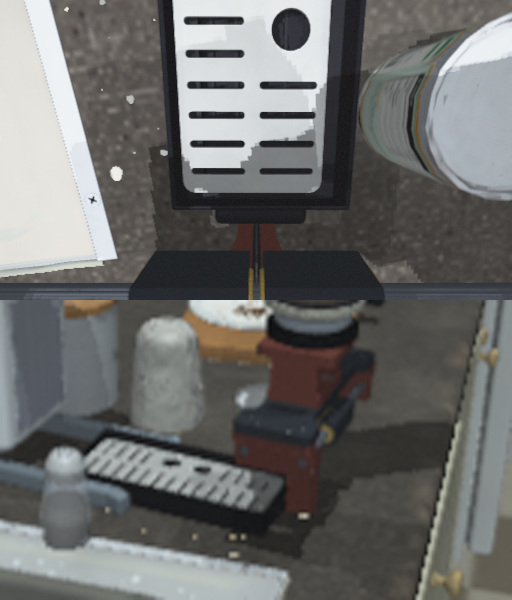

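The tray is sliding in square: the front wall is level at row 207, the lip is over the fingers at column 258, and the tin hasn't been touched. I'll continue pushing.

Call:
arm_command(
  series=[-1, 0.003, 0, 0, 0, -1, 0.003, 0, 0, 0, -1, 0.003, 0, 0, 0, -1, 0.003, 0, 0, 0, -1, 0.003, 0, 0, 0, -1, 0.003, 0, 0, 0, -1, 0.003, 0, 0, 0, -1, 0.003, 0, 0, 0, -1, 0.003, 0, 0, 0, -1, 0.003, 0, 0, 0],
)

```text
clock: 11.02
position: [498.5, -89.7, 30.1]
orientation: [3.135, -0.203, -0.004]
ft_force: [-6.2, 1.4, 4.4]
finger_gap: 0.6
grip_force: 3.1
```

Call:
arm_command(
  series=[-1, 0.003, 0, 0, 0, -1, 0.003, 0, 0, 0, -1, 0.003, 0, 0, 0, -1, 0.003, 0, 0, 0, -1, 0.003, 0, 0, 0, -1, 0.003, 0, 0, 0, -1, 0.003, 0, 0, 0, -1, 0.003, 0, 0, 0, -1, 0.003, 0, 0, 0, -1, 0.003, 0, 0, 0],
)

```text
clock: 11.85
position: [528.3, -93.6, 30.1]
orientation: [3.135, -0.203, -0.004]
ft_force: [-7.0, 0.6, 4.4]
finger_gap: 0.4
grip_force: 3.2
```

Call:
arm_command(
  series=[-1, 0.002, 0, 0, 0, -1, 0.002, 0, 0, 0, -1, 0.002, 0, 0, 0, -1, 0.002, 0, 0, 0, -1, 0.002, 0, 0, 0],
)

```text
clock: 12.27
position: [538.3, -94.9, 30.1]
orientation: [3.135, -0.203, -0.003]
ft_force: [-6.4, 0.5, 3.5]
finger_gap: 0.3
grip_force: 3.1
```

Call:
arm_command(
  series=[-1, 0.002, 0, 0, 0, -1, 0.002, 0, 0, 0, -1, 0.002, 0, 0, 0, -1, 0.002, 0, 0, 0],
)

```text
clock: 12.6
position: [546.2, -95.9, 30.1]
orientation: [3.135, -0.203, -0.003]
ft_force: [-5.9, 1.8, 3.9]
finger_gap: 0.7
grip_force: 3.2
```

Call:
arm_command(
  series=[-1, 0.002, 0, 0, 0, -1, 0.002, 0, 0, 0, -1, 0.002, 0, 0, 0],
)

```text
clock: 12.85
position: [552.2, -96.7, 30.1]
orientation: [3.135, -0.203, -0.003]
ft_force: [-6.2, -0.1, 4.2]
finger_gap: 0.6
grip_force: 3.2
```

Call:
arm_command(
  series=[-1, 0.002, 0, 0, 0, -1, 0.002, 0, 0, 0],
)

```text
clock: 13.02
position: [556.2, -97.2, 30.1]
orientation: [3.135, -0.203, -0.003]
ft_force: [-6.3, 0.3, 3.5]
finger_gap: 0.6
grip_force: 3.2
```

Call:
arm_command(
  series=[-1, 0.002, 0, 0, 0, -1, 0.002, 0, 0, 0],
)

```text
clock: 13.18
position: [556.8, -97.3, 29.8]
orientation: [3.135, -0.203, -0.014]
ft_force: [-20.5, 3.3, 16.7]
finger_gap: 0.2
grip_force: 10.7
```

The force jumped to 20 N after about 130 mm of travel, so that is the stop. I'll retreat straight back and check.

Call:
arm_command(
  series=[-1, -0.004, 0, 0, 0, -1, -0.015, 0, 0, 0, -1, -0.03, 0, 0, 0, -1, -0.03, 0, 0, 0, -1, -0.03, 0, -0.02, 0, -1, -0.02, 0, -0.03, 0, -1, 0, 0, -0.03, 0, -1, 0, 0, -0.03, 0, -1, 0, 0, 0, 0, -1, 0, 0, 0, 0],
)

```text
clock: 14.02
position: [435.5, -81.6, 142.2]
orientation: [3.134, -0.203, 0.011]
ft_force: [-0.7, -0.0, -0.9]
finger_gap: 0.6
grip_force: 0.0
```

```bash
python3 - <<'E'
from h import *
im,P=snap("wrist"); im2,_=snap("side"); im3,P3=snap("top")
cv2.imwrite("pics/w5.png",np.hstack([np.vstack([im[0:300,60:460],cv2.resize(im2[150:250,200:333],(400,300),interpolation=cv2.INTER_CUBIC)]),cv2.resize(im3[150:270,220:300+0],(400,600),interpolation=cv2.INTER_CUBIC)]))
A=np.load("top0.npy");uu=np.mgrid[:384,:512][1]; vv=np.mgrid[:384,:512][0]
for n,Q in(("before",A),("after",P3)):
    k=(abs(Q[...,2]-71)<6)&(abs(uu-306)<13)&(abs(vv-218)<13)&(np.hypot(Q[...,0]-528,Q[...,1]+178)<31);k&=Q[...,1]<-165;print(n,"tin",np.nanmean(Q[k],0).round(1))
g=(im.min(2)>95)&(abs(P[...,2]-21)<8)&(abs(P[...,1]+110)<45)&(P[...,0]>565)
X=P[g];S=np.linalg.lstsq(np.c_[X[:,:2]-X[:,:2].mean(0),np.ones(len(X))],X[:,2],rcond=None)[0];print(len(X),S,X.min(0),X.max(0))
E
```

```text
before tin [ 528.1 -182.4   70.3]
after tin [ 529.3 -183.    69.9]
5 [-3.70941506  0.58032925 18.4988773 ] [ 567.52388248 -103.62374964   17.35290192] [571.86453276 -78.05791906  19.556877  ]
```

View pics/w5.png

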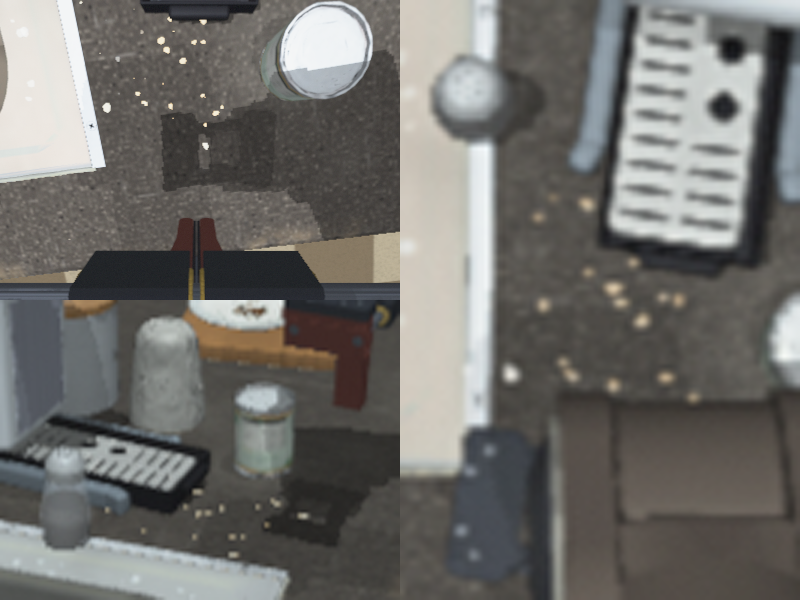

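The tray is in the bay with the grid flat, and the tin hasn't moved (shift within noise). I'll check the stop depth against the machine head, whose front should be about 82 mm beyond the lip face.

```bash
python3 - <<'E'
from h import *
im,P=snap("top");ims,S=snap("side")
a=-.129;ux=np.array([np.cos(a),np.sin(a)]);uy=np.array([-ux[1],ux[0]]);o=np.array([436.,-83.])
for n,Q,I in(("top",P,im),("side",S,ims)):
    s=(Q[...,:2]-o)@ux;t=(Q[...,:2]-o)@uy
    h=(Q[...,2]>165)&(Q[...,2]<300)&(abs(t)<62)&(s>150)&(s<420)
    print(n,"head",h.sum(),np.percentile(s[h],[0,.5,1,2,5]).round(1),"z",np.percentile(Q[h][:,2],[1,99]).round(0))
    for z0 in range(165,300,20):
        k=h&(abs(Q[...,2]-z0-10)<10);print("  z",z0,k.sum(),np.percentile(s[k],[1,3]).round(1) if k.sum() else "")
    c=(abs(t)<60)&(Q[...,2]>30)&(Q[...,2]<160)&(s>150)&(s<420);print("  column",c.sum(),np.percentile(s[c],[1,5,20]).round(1) if c.sum() else "")
    l=(abs(t)<20)&(Q[...,2]>17)&(Q[...,2]<30)&(s>90)&(s<200);print("  lip/tray front",np.percentile(s[l],[0,1,3,5]).round(1) if l.sum() else "")
    f=(abs(t)>44)&(abs(t)<66)&(Q[...,2]>10)&(Q[...,2]<27)&(s>150)&(s<250)
    for sg in(1,-1): k=f&(t*sg>0);print("  foot",sg,k.sum(),np.percentile(s[k],[0,2,5]).round(1) if k.sum() else "")
print(robot.observe()["clock"])
E
```

```text
top head 5032 [223.8 224.6 225.1 226.3 231.1] z [244. 297.]
  z 165 0 
  z 185 0 
  z 205 25 [251.3 251.5]
  z 225 33 [224.1 224.1]
  z 245 280 [223.9 224.3]
  z 265 4319 [233.5 237.1]
  z 285 375 [290.1 295.2]
  column 3 [155.5 159.2 173.1]
  lip/tray front [134.  134.5 135.3 136.6]
  foot 1 142 [179.9 181.4 182.9]
  foot -1 173 [158.2 178.1 180.9]
side head 3750 [222.  223.7 224.2 224.8 227. ] z [167. 295.]
  z 165 407 [259.5 266.2]
  z 185 409 [250.4 251.6]
  z 205 404 [231.1 233. ]
  z 225 598 [223.5 224.2]
  z 245 651 [223.3 224.2]
  z 265 1111 [232.6 234.3]
  z 285 170 [322.8 323.3]
  column 2005 [295.9 296.9 298.2]
  lip/tray front [133.1 133.3 134.  134.3]
  foot 1 97 [157.5 162.7 179.5]
  foot -1 36 [180.4 181.1 182.4]
14.2667
```

Head, column and foot references put home between 0 and a few mm further in than the lip's present position, which is within measurement error. I'll press the lip once more to make sure it is on the stop and not held up by friction.

Call:
arm_command(
  series=[-1, 0, 0, 0.03, 0, -1, 0, 0, 0.03, 0, -1, 0, 0, 0.03, 0, -1, 0.01, 0, 0.02, 0, -1, 0.03, 0, 0, 0, -1, 0.03, 0, 0, 0, -1, 0.025, 0, 0, 0, -1, 0.01, 0, 0, 0, -1, 0.005, 0, 0, 0, -1, 0, 0, 0, 0],
)

```text
clock: 15.1
position: [541.9, -95.1, 29.1]
orientation: [-3.135, 0.203, 0.002]
ft_force: [-0.1, -0.1, 0.8]
finger_gap: 0.4
grip_force: 0.0
```

Call:
arm_command(
  series=[-1, 0.002, 0, 0, 0, -1, 0.002, 0, 0, 0, -1, 0.002, 0, 0, 0, -1, 0, 0, 0, 0],
)

```text
clock: 15.43
position: [548.1, -96.2, 30.3]
orientation: [3.135, -0.203, 0.001]
ft_force: [-0.4, -0.6, -0.1]
finger_gap: 0.5
grip_force: 0.0
```

Call:
arm_command(
  series=[-1, 0.002, 0, 0, 0, -1, 0.002, 0, 0, 0, -1, 0.002, 0, 0, 0, -1, 0.001, 0, 0, 0, -1, 0, 0, 0, 0],
)

```text
clock: 15.85
position: [555.4, -97.0, 30.1]
orientation: [3.135, -0.203, 0.0]
ft_force: [-1.2, -0.6, 0.1]
finger_gap: 0.5
grip_force: 0.0
```

Call:
arm_command(
  series=[-1, 0.001, 0, 0, 0, -1, 0.001, 0, 0, 0],
)

```text
clock: 16.02
position: [556.6, -97.2, 29.9]
orientation: [3.135, -0.203, -0.002]
ft_force: [-2.8, 1.0, 2.9]
finger_gap: 0.4
grip_force: 1.7
```

Call:
arm_command(
  series=[-1, 0.001, 0, 0, 0, -1, 0.001, 0, 0, 0],
)

```text
clock: 16.18
position: [556.7, -97.2, 29.7]
orientation: [3.135, -0.203, -0.008]
ft_force: [-10.2, 1.1, 8.3]
finger_gap: 0.7
grip_force: 5.1
```

Call:
arm_command(
  series=[-1, 0.001, 0, 0, 0, -1, 0.001, 0, 0, 0],
)

```text
clock: 16.35
position: [556.7, -97.3, 29.4]
orientation: [3.135, -0.203, -0.014]
ft_force: [-15.7, 2.5, 13.1]
finger_gap: 0.5
grip_force: 7.9
```

Call:
arm_command(
  series=[-1, 0.001, 0, 0, 0, -1, 0.001, 0, 0, 0, -1, 0, 0, 0, 0],
)

```text
clock: 16.6
position: [556.8, -97.3, 29.2]
orientation: [3.135, -0.203, -0.02]
ft_force: [-18.6, 3.4, 15.6]
finger_gap: 0.7
grip_force: 9.5
```

It stopped at the same position (556.8) at three times the sliding force, so the tray is on its stop. I'll retreat and hand in.

Call:
arm_command(
  series=[-1, -0.004, 0, 0, 0, -1, -0.015, 0, 0, 0, -1, -0.03, 0, 0, 0, -1, -0.03, 0, 0, 0, -1, -0.03, 0, -0.02, 0, -1, -0.02, 0, -0.03, 0, -1, 0, 0, -0.03, 0, -1, 0, 0, -0.03, 0, -1, 0, 0, 0, 0, -1, 0, 0, 0, 0],
)

```text
clock: 17.43
position: [436.6, -81.8, 141.8]
orientation: [3.134, -0.203, 0.008]
ft_force: [-0.2, -0.3, -1.3]
finger_gap: 0.1
grip_force: 0.0
```

```bash
python3 - <<'E'
from h import *
im,P=snap("side");a=-.129;ux=np.array([np.cos(a),np.sin(a)]);uy=np.array([-ux[1],ux[0]]);o=np.array([436.,-83.])
s=(P[...,:2]-o)@ux;t=(P[...,:2]-o)@uy
g=(im.min(2)>110)&(abs(t)<30)&(s>145)&(s<215)&(abs(P[...,2]-21)<8)
print(g.sum(),"grid z",np.percentile(P[g][:,2],[5,50,95]).round(1));r=(im.max(2)<60)&(abs(t)<46)&(s>133)&(s<215)&(P[...,2]>15);print("rim",np.percentile(P[r][:,2],[50,95]).round(1))
print(robot.finish_job())
E
```

```text
223 grid z [17.9 20.5 22.2]
rim [20.2 24.4]
the job is handed in; nothing more can be done
None
```

The job is handed in at about 17.5 s of the 56 s allowed: the grid lies flat and level about 4 mm below the tray rim, the tray is pushed in against its stop (a second push held at about 19 N without moving), and the tin and other things were left where they stood.

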